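# Dip the vacuum pump's gauge rod and show the tip

### The job

Take the gauge rod out of its white cradle, slide it tip first into the sloping brass guide tube beside the vacuum pump until its collar stops against the tube's mouth, then draw it right out again. Finish while still holding the rod: keep it still and level in the gripper, with its tip over the middle of the white drip pad about 15 cm above it, touching nothing else. Leave the tub, the bottle and the timer where they are.

Things in the scene. Friction and masses are not known exactly. Their poses are not given: they have to be found in the camera images.
- gauge: Loose gauge rod, 0.08-0.17 kg. x axis along the rod to the tip; origin on the centreline at the brass collar's stop face. x 0 to 130 mm: steel rod, 10 mm diameter (last 4 mm: 6 mm). x -8 to 0: collar, 36 mm diameter. x -110 to -8: orange handle, square 18 x 18 mm, sides along y and z. Starts level in the cradle, z axis up, centreline 55 mm above the bench.
- gauge_tip (a point): End of the gauge rod, on its centreline, 130 mm from the collar's stop face.
- cradle: Fixed white cradle; origin on the bench below the lying rod's collar face, y axis along the rod to the tip. Base plate 70 x 270 x 8 mm. Two U-posts, 14 mm thick, open upwards: at y -103 mm (holds the handle's end; 34 mm wide, 56 mm high) and y +90 mm (holds the steel rod; 26 mm wide, 60 mm high). Between them the handle is free on both sides.
- guide_tube: Brass guide tube fixed to the pump, sloping 30 degrees below horizontal. Origin: centre of its open mouth, 120 mm above the bench; x axis along the bore, inwards and down. Bore 16 mm diameter, widening over the last 12 mm to about 24 mm at the mouth (outside 32 mm). Closed 140 mm down, so the rod's collar stops on the rim first.
- pump: Fixed vacuum pump: blue block, grey ribbed motor. Origin on the bench under the tube; the tube's mouth is at (0, -60, 120) mm in this frame, the tube runs along +y and down towards the block. The pump (215 mm high) fills x -85 to +255, y +85 to +245 mm. A foot 35 mm high under the tube's lower end and a thin stay hold the tube.
- drip_pad: Fixed white square drip pad, 140 x 140 x 3 mm; origin at the centre of its underside, on the bench.
- tub: Bystander: green tub with white lid, 124 mm diameter, 69 mm high, loose; origin at the centre of its underside.
- bottle: Bystander: amber bottle, 50 mm diameter, 110 mm high, loose; origin at the centre of its underside.
- timer: Bystander: small white timer, 60 x 75 x 25 mm, loose; origin at the centre of its underside.
Things that resemble listed ones, but are neither listed nor needed, are in the scene too. Leave any black or purple look-alike of the gauge alone.

How it is judged:
On the way, in this order (a step that is already met when the one before it is completed fails the run):
1. the rod is in the guide tube with its collar against the mouth (within 7 mm, in line within 5 degrees), held by the gripper (distance between gauge and guide_tube below 0.007 m and angle between the x axis of gauge and the x axis of guide_tube, either way round below 0.09 rad and contact force between the fingers and gauge above 0.5 N), for 0.1 s.
2. the rod is drawn right out, its tip clear of the mouth (x of gauge_tip in the frame of guide_tube below -0.01 m), for 0.1 s.
At the end, for the whole second after the job is handed in: The gripper alone still holds the rod, still and level within 7.5 degrees, its tip 9 to 22 cm above the bench and within 5 cm (horizontally) of the drip pad's centre, touching neither pump, cradle, pad nor any bystander (angle between gauge's own x axis and vertical between 1.441 and 1.701 rad and horizontal distance between gauge_tip and drip_pad below 0.05 m and height (world z) of gauge_tip between 0.09 and 0.22 m and contact force between the fingers and gauge above 0.5 N and contact force between gauge and pump below 0.1 N and contact force between gauge and cradle below 0.1 N and contact force between gauge and drip_pad below 0.1 N and contact force between gauge and tub below 0.1 N and contact force between gauge and bottle below 0.1 N and contact force between gauge and timer below 0.1 N and linear speed of gauge below 0.03 m/s and angular speed of gauge below 0.2 rad/s); the arm keeps its last pose, push and grip.
It fails at once if a bystander (tub, bottle, timer) is shifted by more than 3 cm (distance of any of tub, bottle, timer from where it was at the start of the episode above 0.03 m).
It also fails if it takes over 48 s, if anything falls off the work surface, if the arm or the gripper's body presses on something with over 40 N, if the wrist force passes 120 N, or if a joint passes its speed limit or range.

### The arm

A 7-joint arm with a two-finger parallel gripper is mounted at the origin on the work surface. World frame = base frame: x ahead of the robot, y to its left, z up, the work surface at z = 0. Lengths are in m, angles in rad, forces in N, time in s.
With the tool pointing down it reaches from about 0.4 to 0.875 m from the base axis. Payload 6.5 kg.
Tool frame: the origin (TCP) lies midway between the tips of the shut fingers; the grasp point (between the pads) lies 19 mm behind it; z points along the fingers, y is the line along which they close (so a half turn about z gives the same grasp; the last joint's range is limited). The gripper opens to 85 mm and grips with 20 to 120 N. Pads are 22 mm wide; open, the fingers measure 114 mm over their backs; the gripper's body (76 mm by 85 mm) begins 54 mm behind the grasp point. The pads swing forward as they close: fully open they stand 13 mm farther back than shut.
Start: joints at [-1.246, 0.536, -0.004, 1.538, 0.003, 1.067, -0.071], TCP at [0.248, 0.601, 0.231] pointing down, gripper open.
Joint ranges: [-2.7, 2.7], [-0.37, 2.16], [-1.27, 1.26], [0.24, 2.4], [-1.31, 4.45], [0.19, 1.91], [-2.76, 2.76]. Speed limits (rad/s): [2.39, 2.39, 3.14, 3.14, 3.14, 3.14, 3.14].

### API

Orientations are given as a rotation vector (axis times angle).
In Python, from cell import robot gives the robot as it stands.
- The arm moves only by the shell command python3 -m handwheel 'ROWS' [FORCE]. ROWS is JSON, a list that holds one entry, the list of rows, each a list of 7 numbers: the shift along the world's x, y, z in mm, then the turn, a rotation vector about the world's x, y, z in rad, then the gripper's target within -1 to 1 (fully open at 1, half-way at 0, shut at -1). A call has exactly 5 rows; each row shifts and turns the commanded pose from where the row before left it; what a row does not reach is not made up. A row lasts 1/8 s, in which the tool goes at most 62.5 mm and 10.7 degrees, less where a joint would pass 70% of its speed; a pose out of reach is approached as far as the arm can. A call with a gripper value outside its range is refused whole. The fingers move at their own pace and stop on an object; FORCE is the grip in N (left out, the last holds). Time passes only in rows, so rows that do not move let the fingers close, or fill a call up. It gives the time, the measured TCP pose, the force, the opening and the grip force at its end, in the units of the state.
- robot.sense(): the state, without advancing time (a new reading comes with each control period).
- robot.grab_frame(name): name is "scene" or "top"; returns the picture (384x512x3 uint8, red, green, blue); there is no depth.
- robot.camera_info(name): a dict with "vfov" (degrees; the focal length in pixels is half the picture's height over the tangent of half this angle, whatever the lens; pixels are square), "cx", "cy" (the principal point, pixels), "world_to_cam" (4x4, takes a point from world to camera coordinates). Camera axes: x right, y down, z forward; pixel columns grow to the right and rows downward; lengths in m; the calibration is good to about 2 mm. A picture is of the moment at which its call begins. camera_info takes no time and is no camera call.
- robot.job_done(): hands the job in; it is judged then, once.
The state is a dict: "clock": time; "joint_pos": joint angles; "qd": joint speeds; "tau": joint torques, N m; "tcp_pos": TCP position; "ee_rot": TCP orientation; "force": force on the tool from outside, world axes, zero at the start; "moment": the same for the moment, N m; "finger_gap": finger opening in m; "finger_force": force on a finger pad.
Only numpy, scipy, OpenCV 4.12 (cv2) and the standard library are available. Lean on these libraries where they do the work, as an engineer would, in place of code of your own. Each camera call takes 0.05 s, during which the arm holds its last target. There are 200 camera calls.

## Working session

There is one attempt and no reset: what is moved stays moved. The work goes in short steps, Python scripts to look and compute and a shell command to move; the robot and the scene stay as the last step left them, time stands still between calls to the robot, and variables do not carry over. Pictures are saved under pics/ and viewed, at most 10 in all, crops included, and the job is handed in when it is done.

```bash
mkdir -p pics; ls; python3 - <<'E'
from cell import robot
import cv2,numpy as np
s=robot.sense();print(s)
for n in("scene","top"):
    im=robot.grab_frame(n);cv2.imwrite(f"pics/{n}0.png",im[:,:,::-1]);i=robot.camera_info(n);print(n,i)
    
E
```

```text
pics
{'clock': 0.0, 'joint_pos': array([-1.24619313,  0.53719069, -0.004426  ,  1.5388889 ,  0.00258555,
        1.06730756, -0.07121526]), 'qd': array([ 0.00074244, -0.00075809, -0.00083815, -0.0008929 , -0.00072003,
       -0.00045745, -0.00096259]), 'tau': array([-2.56457533e-04, -5.83402741e+01,  1.04866985e+00, -2.59102643e+01,
        1.23923033e-02,  9.62497259e-03,  5.18609147e-05]), 'tcp_pos': array([0.24737992, 0.60038468, 0.23039118]), 'ee_rot': array([-6.09869587e-01, -3.08159840e+00,  2.78747786e-03]), 'force': array([ 0.5279034 ,  0.25720121, -0.24215733]), 'moment': array([0.06519284, 0.0052865 , 0.01608736]), 'finger_force': 0.0, 'finger_gap': 0.08571862103961794}
scene {'vfov': 54.84458717081712, 'cx': 264.1345414246815, 'cy': 189.27627541229333, 'world_to_cam': array([[-0.14275368,  0.98971868, -0.00884962,  0.21275962],
       [ 0.80163305,  0.11037133, -0.58753946, -0.29452625],
       [-0.58052204, -0.09096756, -0.80914712,  1.39996196],
       [ 0.        ,  0.        ,  0.        ,  1.        ]])}
top {'vfov': 54.518917823662015, 'cx': 250.41046826363166, 'cy': 188.6725033536931, 'world_to_cam': array([[-0.00292242, -0.99977033,  0.02123065, -0.17082722],
       [-0.99640467,  0.00111363, -0.08471416,  0.44977666],
       [ 0.08467106, -0.02140188, -0.99617909,  0.93104719],
       [ 0.        ,  0.        ,  0.        ,  1.        ]])}
```

View pics/scene0.png

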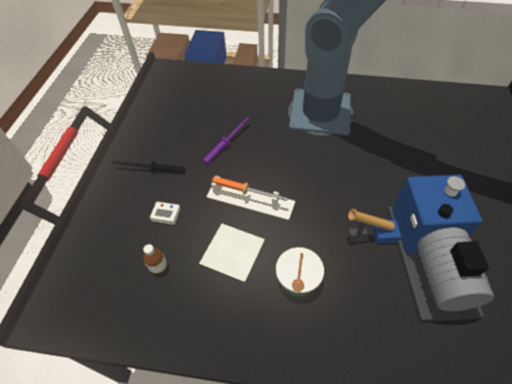

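View pics/top0.png

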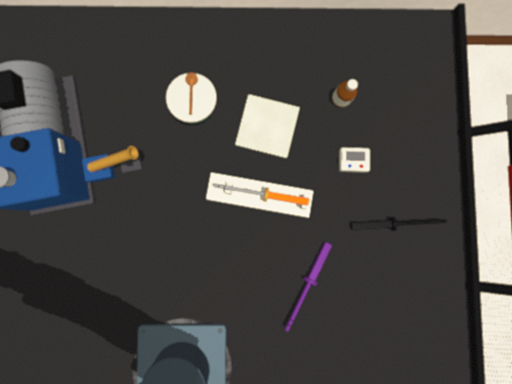

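The pictures show: orange gauge handle at scene (230,185) / top (287,198), with its tip at top (215,187) in the white cradle; pad at top (268,126); tube mouth at top (135,153) / scene (353,216). The black and purple rods are look-alikes. I'll measure with colour masks and check the lens against known sizes.

```bash
cat > h.py <<'E'
import numpy as np,cv2
from cell import robot
from scipy.spatial.transform import Rotation as R
I={n:robot.camera_info(n) for n in("scene","top")}
def ray(n,p):
    i=I[n];f=192/np.tan(np.radians(i["vfov"]/2));M=i["world_to_cam"]
    d=M[:3,:3].T@np.array([(p[0]-i["cx"])/f,(p[1]-i["cy"])/f,1]);return -M[:3,:3].T@M[:3,3],d/np.linalg.norm(d)
def plane(n,p,z):
    o,d=ray(n,p);return o+d*(z-o[2])/d[2]
def tri(p,q):
    a,u=ray("scene",p);b,v=ray("top",q)
    s=np.linalg.lstsq(np.c_[u,-v],b-a,rcond=None)[0];P,Q=a+s[0]*u,b+s[1]*v
    return (P+Q)/2,np.linalg.norm(P-Q)
def proj(n,P):
    i=I[n];f=192/np.tan(np.radians(i["vfov"]/2));M=i["world_to_cam"];c=M[:3,:3]@P+M[:3,3];return c[:2]/c[2]*f+[i["cx"],i["cy"]]
def blob(m,box):
    x0,y0,x1,y1=box;k=np.zeros_like(m);k[y0:y1,x0:x1]=m[y0:y1,x0:x1]
    c=max(cv2.findContours(k,cv2.RETR_EXTERNAL,cv2.CHAIN_APPROX_NONE)[0],key=cv2.contourArea);return c
E
python3 - <<'E'
from h import *
np.set_printoptions(precision=4,suppress=True)
im={n:cv2.imread(f"pics/{n}0.png") for n in I}
pb={"scene":(190,220,272,285),"top":(230,90,305,162)}
cb={"scene":(200,170,300,222),"top":(200,168,320,222)}
ob={"scene":(205,172,256,200),"top":(255,180,315,212)}
tb={"scene":(342,205,402,235),"top":(82,142,142,178)}
for n in I:
    hsv=cv2.cvtColor(im[n],cv2.COLOR_BGR2HSV)
    w=cv2.inRange(hsv,(0,0,130),(180,70,255))
    for nm,b,z in(("pad",pb,.003),("cradle",cb,.008)):
        r=cv2.minAreaRect(blob(w,b[n]));c=np.array([plane(n,p,z) for p in cv2.boxPoints(r)])
        print(n,nm,r,c.mean(0),[np.linalg.norm(c[i]-c[i-1]) for i in range(4)],c[:, :2].tolist())
    o=cv2.inRange(hsv,(3,150,120),(20,255,255))
    for nm,b in(("handle",ob),("tube",tb)):
        c=blob(o,b[n]);print(n,nm,cv2.boxPoints(cv2.minAreaRect(c)).tolist(),cv2.contourArea(c))
def crop(n,b,k):
    x0,y0,x1,y1=b;return cv2.resize(im[n][y0:y1,x0:x1],(400,300),interpolation=cv2.INTER_CUBIC)
cv2.imwrite("pics/c0.png",np.vstack([np.hstack([crop("scene",(200,165,300,240),4),crop("top",(210,150,310,225),4)]),np.hstack([crop("scene",(330,185,430,260),4),crop("top",(60,125,160,200),4)])]))
E
```

```text
scene pad ((231.53448486328125, 250.91380310058594), (52.180389404296875, 47.72370147705078), 21.801406860351562) [ 0.6165 -0.2206  0.003 ] [np.float64(0.14868212292971697), np.float64(0.1497142610995212), np.float64(0.1612058082986386), np.float64(0.14323951640821142)] [[0.6702884658487651, -0.30408247541823574], [0.5216125668906657, -0.2864802867595313], [0.5668420257248676, -0.13174952484457578], [0.7072541763929128, -0.1600688999371244]]
scene cradle ((250.8972625732422, 196.74752807617188), (86.95877838134766, 24.432222366333008), 15.422160148620605) [ 0.4277 -0.1982  0.008 ] [np.float64(0.27375074382238407), np.float64(0.09517337312182703), np.float64(0.28702682178164285), np.float64(0.08922330673075024)] [[0.44959297377799434, -0.33549682106198686], [0.3544242086264636, -0.3364333523851685], [0.4092016312196688, -0.05468198966243672], [0.49770330850306765, -0.0660068111618981]]
scene handle [[211.21417236328125, 182.457763671875], [212.75640869140625, 175.67190551757812], [243.96270751953125, 182.76425170898438], [242.42047119140625, 189.55010986328125]] 169.0Traceback (most recent call last):
  File "<stdin>", line 16, in <module>
  File "h.py", line 18, in blob
    c=max(cv2.findContours(k,cv2.RETR_EXTERNAL,cv2.CHAIN_APPROX_NONE)[0],key=cv2.contourArea);return c
ValueError: max() iterable argument is empty
```

```bash
cat > m.py <<'E'
from h import *
np.set_printoptions(precision=4,suppress=True)
im={n:cv2.imread(f"pics/{n}0.png") for n in I}
pb={"scene":(190,220,272,285),"top":(230,90,305,162)}
cb={"scene":(200,170,300,222),"top":(200,168,320,222)}
ob={"scene":(205,172,256,200),"top":(255,180,315,212)}
tb={"scene":(342,205,402,235),"top":(82,142,142,178)}
for n in I:
    hsv=cv2.cvtColor(im[n],cv2.COLOR_BGR2HSV)
    w=cv2.inRange(hsv,(0,0,110),(180,80,255))
    for nm,b,z in(("pad",pb,.003),("cradle",cb,.008)):
        h=cv2.convexHull(blob(w,b[n]));q=cv2.approxPolyN(h,4,ensure_convex=True).reshape(-1,2)
        c=np.array([plane(n,p,z) for p in q])
        print(n,nm,q.tolist(),c.mean(0),np.array([np.linalg.norm(c[i]-c[i-1]) for i in range(4)]))
    for nm,b,lo,hi in(("handle",ob,(3,170,120),(14,255,255)),("tube",tb,(9,100,70),(25,255,255))):
        c=blob(cv2.inRange(hsv,lo,hi),b[n]);print(n,nm,np.round(cv2.boxPoints(cv2.minAreaRect(c)),1).tolist(),cv2.contourArea(c))
def crop(n,b):
    x0,y0,x1,y1=b;return cv2.resize(im[n][y0:y1,x0:x1],(400,300),interpolation=cv2.INTER_CUBIC)
cv2.imwrite("pics/c0.png",np.vstack([np.hstack([crop("scene",(200,165,300,240)),crop("top",(210,150,310,225))]),np.hstack([crop("scene",(330,185,430,260)),crop("top",(60,125,160,200))])]))
E
python3 m.py
```

```text
scene pad [[265, 238], [245, 282], [198, 263], [221, 222]] [ 0.6175 -0.218   0.003 ] [0.1434 0.1448 0.1448 0.1442]
scene cradle [[298, 194], [289, 220], [205, 197], [211, 182]] [ 0.434  -0.1969  0.008 ] [0.283  0.1006 0.2742 0.0606]
scene handle [[212.10000610351562, 181.39999389648438], [213.5, 176.0], [242.8000030517578, 183.8000030517578], [241.39999389648438, 189.1999969482422]] 130.5
scene tube [[346.6000061035156, 219.1999969482422], [349.20001220703125, 207.6999969482422], [395.0, 218.1999969482422], [392.3999938964844, 229.8000030517578]] 379.5
top pad [[300, 106], [287, 158], [234, 145], [248, 93]] [ 0.619  -0.2173  0.003 ] [0.1426 0.1445 0.1433 0.1451]
top cradle [[314, 190], [309, 218], [205, 199], [210, 171]] [ 0.4355 -0.1956  0.008 ] [0.2745 0.0739 0.2727 0.0737]
top handle [[277.79998779296875, 200.3000030517578], [278.79998779296875, 193.6999969482422], [307.70001220703125, 197.8000030517578], [306.79998779296875, 204.39999389648438]] 4.5
top tube [[85.0, 157.10000610351562], [135.8000030517578, 143.10000610351562], [139.8000030517578, 157.6999969482422], [89.0, 171.60000610351562]] 516.5
```

View pics/c0.png

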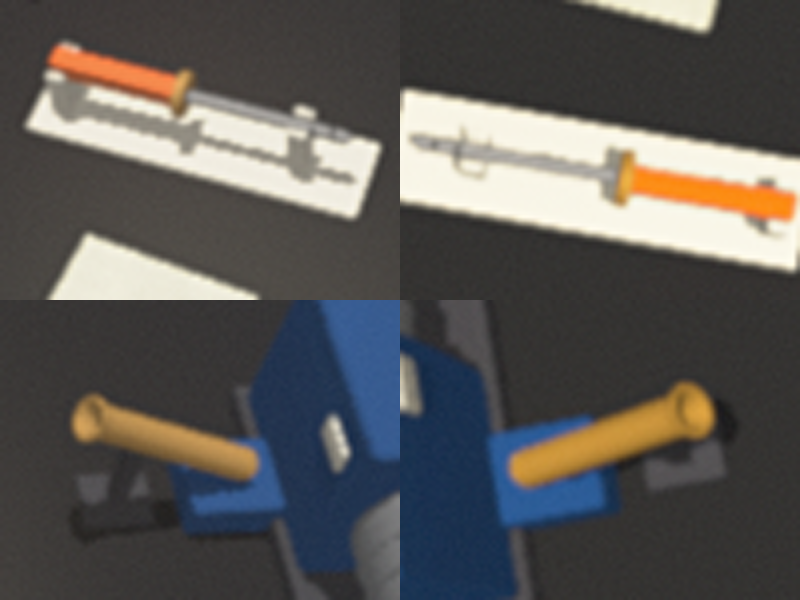

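Crops: the rod lies in the posts (tip at about top px (213,185), collar at (265,194)); tube mouth at scene (352.5,214) and top (132,152). Next, the tube axis, rod line and bystanders.

```bash
cat > m2.py <<'E'
from h import *
np.set_printoptions(precision=4,suppress=True)
im={n:cv2.imread(f"pics/{n}0.png") for n in I}
hsv={n:cv2.cvtColor(im[n],cv2.COLOR_BGR2HSV) for n in I}
# tube axis: fit straight part in both views, intersect the two planes
N=[];O=[]
for n,b in(("scene",(360,205,400,240)),("top",(82,142,126,178))):
    m=cv2.inRange(hsv[n],(9,100,70),(25,255,255));x0,y0,x1,y1=b
    P=[]
    for u in range(x0+(0 if n=="scene" else 14),x1-(14 if n=="scene" else 0)):
        v=np.nonzero(m[y0:y1,u])[0]+y0
        P.append((u,(v.min()+v.max())/2))
    vx,vy,px,py=cv2.fitLine(np.float32(P),cv2.DIST_HUBER,0,.01,.01).ravel();print(n,"tube line",vx,vy,px,py)
    o,a=ray(n,(px-20*vx,py-20*vy));_,c=ray(n,(px+20*vx,py+20*vy));k=np.cross(a,c);N.append(k/np.linalg.norm(k));O.append(o)
d=np.cross(*N);d/=np.linalg.norm(d);d*=-np.sign(d[2])
p=np.linalg.solve(np.array([*N,[0,0,1]]),[N[0]@O[0],N[1]@O[1],.12])
print("axis",d,"slope deg",np.degrees(np.arcsin(-d[2])),"yaw",np.degrees(np.arctan2(d[1],d[0])),"axis pt z=.12",p)
off=lambda x,y,n,ox,oy:((x+.5)/4-.5+ox,(y+.5)/4-.5+oy)
print("mouth tri",tri((352.5,214),(132.2,152.2)),"proj of axis pt",proj("scene",p),proj("top",p))
# rod: tip, collar, handle end by planes / both views
S=lambda x,y:off(x,y,0,200,165)
T=lambda x,y:off(x-400,y,0,210,150)
for nm,s,t in(("tip",S(352,138),T(412,140)),("collar",S(186,92),T(620,177)),("hend",S(50,60),T(796,206))):
    print(nm,"scene",plane("scene",s,.055),"top",plane("top",t,.055),"tri",tri(s,t))
c=np.array([plane("top",q,.008) for q in((314,190),(309,218),(205,199),(210,171))])
y=(c[2]+c[3]-c[0]-c[1]);print("cradle y yaw",np.degrees(np.arctan2(y[1],y[0])))
print("tub",plane("top",(191,98),.069),"bottle cap",plane("top",(352,85),.11),"timer",plane("top",(355,160),.025))
E
python3 m2.py
```

```text
scene tube line 0.96377 0.26673475 373.5 220.15
top tube line 0.9401998 -0.3406234 111.1 159.75
axis [-0.1741  0.8541 -0.4902] slope deg 29.351828753898676 yaw 101.52071672563446 axis pt z=.12 [0.5253 0.1014 0.12  ]
mouth tri (array([0.5249, 0.1004, 0.1215]), np.float64(0.0004439973525789433)) proj of axis pt [352.8702 214.4404] [132.045  152.1619]
tip scene [ 0.455  -0.0784  0.055 ] top [ 0.4566 -0.0781  0.055 ] tri (array([ 0.4564, -0.0783,  0.0571]), np.float64(9.613597493514274e-05))
collar scene [ 0.4301 -0.2078  0.055 ] top [ 0.4336 -0.206   0.055 ] tri (array([ 0.4334, -0.2063,  0.0597]), np.float64(0.001252048280311191))
hend scene [ 0.4142 -0.3172  0.055 ] top [ 0.4156 -0.3144  0.055 ] tri (array([ 0.4157, -0.3153,  0.0571]), np.float64(0.0025145104319016266))
cradle y yaw 79.54153904558818
tub [ 0.6701 -0.0247  0.069 ] bottle cap [ 0.6897 -0.4129  0.11  ] timer [ 0.5229 -0.4413  0.025 ]
```

Poses are consistent: mouth (0.525, 0.101, 0.12), tube yaw 101.5°; rod yaw about 80°, collar (0.433, -0.206). I'll travel over the pump to above the handle.

```bash
python3 -m handwheel '[[[32,-40,22,0,0,-0.071,1],[32,-40,22,0,0,-0.071,1],[32,-40,22,0,0,-0.071,1],[32,-40,22,0,0,-0.071,1],[32,-40,22,0,0,-0.071,1]]]' 60
python3 -m handwheel '[[[32,-40,0,0,0,-0.071,1],[9,-51,0,0,0,-0.071,1],[9,-51,0,0,0,-0.071,1],[9,-51,0,0,0,-0.071,1],[9,-51,0,0,0,-0.071,1]]]'
```

```text
clock: 0.72
tcp_pos: [0.4083, 0.3993, 0.3417]
ee_rot: [-1.148, -2.924, 0.001]
force: [0.6, 0.1, 0.3]
finger_gap: 0.0853
finger_force: 0.0
clock: 1.35
tcp_pos: [0.4755, 0.1552, 0.3411]
ee_rot: [-1.646, -2.676, 0.0]
force: [0.1, -0.0, -0.4]
finger_gap: 0.0854
finger_force: 0.0
```

```bash
python3 -m handwheel '[[[0,-52,-15,0,0,-0.071,1],[0,-52,-15,0,0,-0.071,1],[-6,-46,-22,0,0,-0.071,1],[-7,-46,-22,0,0,-0.071,1],[-7,-45,-22,0,0,-0.071,1]]]'
python3 -m handwheel '[[[-8,-44,-26,0,0,-0.071,1],[-8,-44,-26,0,0,-0.071,1],[-8,-44,-26,0,0,-0.071,1],[-8,-43,-27,0,0,-0.074,1],[0,0,0,0,0,0,1]]]'
python3 - <<'E'
from h import *
for n in I: cv2.imwrite(f"pics/{n}1.png",robot.grab_frame(n)[:,:,::-1])
s=robot.sense();r=R.from_rotvec(s["ee_rot"]).as_matrix();print(s["tcp_pos"],np.degrees(np.arctan2(r[1,1],r[0,1])))
a=cv2.imread("pics/scene1.png")[130:280,160:360];b=cv2.imread("pics/top1.png")[100:250,180:380]
cv2.imwrite("pics/c1.png",cv2.resize(np.hstack([a,b]),(800,300),interpolation=cv2.INTER_CUBIC))
E
```

```text
clock: 1.98
tcp_pos: [0.455, -0.0854, 0.2446]
ee_rot: [2.093, 2.343, 0.0]
force: [1.0, 0.5, 0.4]
finger_gap: 0.0851
finger_force: 0.0
clock: 2.6
tcp_pos: [0.4207, -0.2619, 0.1386]
ee_rot: [-2.409, -2.013, 0.006]
force: [0.3, 1.3, 0.6]
finger_gap: 0.0854
finger_force: 0.0
[ 0.42326875 -0.25879304  0.13999861] -9.869618782894602
```

View pics/c1.png

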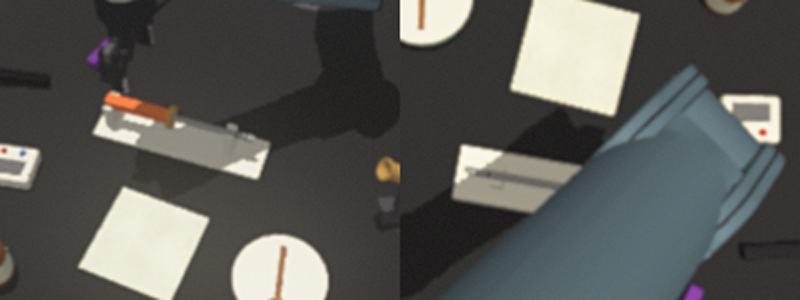

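Gripper (scene crop (120,60)) is above the handle with the fingers straddling it. Descend and grip.

```bash
python3 -m handwheel '[[[0,-1,-26,0,0,0,1],[0,-1,-26,0,0,0,1],[0,0,-26,0,0,0,1],[0,0,-26,0,0,0,1],[0,0,0,0,0,0,1]]]' 60
python3 -m handwheel '[[[0,0,0,0,0,0,-1],[0,0,0,0,0,0,-1],[0,0,0,0,0,0,-1],[0,0,0,0,0,0,-1],[0,0,0,0,0,0,-1]]]' 60
```

```text
clock: 3.32
tcp_pos: [0.4236, -0.2589, 0.0357]
ee_rot: [-2.399, -2.024, -0.0]
force: [-1.3, 0.4, -0.9]
finger_gap: 0.0854
finger_force: 0.0
clock: 3.95
tcp_pos: [0.424, -0.2611, 0.0369]
ee_rot: [2.404, 2.022, 0.001]
force: [0.1, 1.8, 6.8]
finger_gap: 0.017
finger_force: 58.4
```

```bash
python3 -m handwheel '[[[0,0,10,0,0,0,-1],[0,0,25,0,0,0,-1],[0,0,40,0,0,0,-1],[0,0,40,0,0,0,-1],[0,0,40,0,0,0,-1]]]' 90
python3 -m handwheel '[[[0,40,10,0,0,0,-1],[0,40,10,0,0,0,-1],[0,40,10,0,0,0,-1],[0,20,0,0,0,0,-1],[0,0,0,0,0,0,-1]]]'
python3 - <<'E'
from h import *
for n in I: cv2.imwrite(f"pics/{n}2.png",robot.grab_frame(n)[:,:,::-1])
s=robot.sense();r=R.from_rotvec(s["ee_rot"]).as_matrix();print(s["tcp_pos"],s["finger_gap"],r)
a=cv2.imread("pics/scene2.png")[120:270,180:380];b=cv2.imread("pics/top2.png")[100:250,120:320]
cv2.imwrite("pics/c2.png",cv2.resize(np.hstack([a,b]),(800,300),interpolation=cv2.INTER_CUBIC))
E
```

```text
clock: 4.58
tcp_pos: [0.4231, -0.2609, 0.1929]
ee_rot: [-2.404, -2.022, 0.0]
force: [0.5, -0.5, -1.1]
finger_gap: 0.0166
finger_force: 87.9
clock: 5.2
tcp_pos: [0.4234, -0.1196, 0.2215]
ee_rot: [-2.4, -2.026, -0.001]
force: [0.5, -0.0, -1.3]
finger_gap: 0.0168
finger_force: 88.0
[ 0.42334949 -0.12166754  0.22147845] 0.01690725851416368 [[ 1.71524579e-01  9.85179837e-01  8.23306075e-05]
 [ 9.85179803e-01 -1.71524549e-01 -2.90019931e-04]
 [-2.71600068e-04  1.30855998e-04 -9.99999955e-01]]
```

View pics/c2.png

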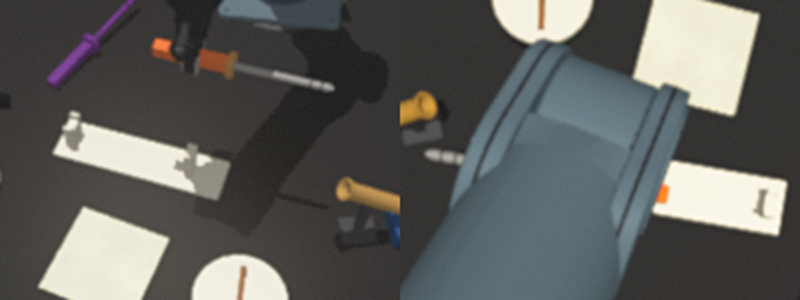

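The rod is held level: tip at about scene px (345.5,164), top (134,177). Triangulate the tip and collar relative to the tool.

```bash
python3 - <<'E'
from h import *
np.set_printoptions(precision=4,suppress=True)
s=robot.sense();r=R.from_rotvec(s["ee_rot"]).as_matrix();t=s["tcp_pos"]
def sub(n,b):
    g=cv2.imread(f"pics/{n}2.png")[b[1]:b[3],b[0]:b[2]];print(n,b);print(g.max(2))
sub("scene",(334,156,354,172));sub("top",(130,170,150,186))
P,e=tri((345.8,163.6),(133.6,177));print(P,e,"in tool",r.T@(P-t))
o,d=ray("scene",(180+230/2,120+64/2));print("collar", o+d*((t[2]+.019)-o[2])/d[2],"tool",r.T@(o+d*((t[2]+.019)-o[2])/d[2]-t))
print("pred tip (0.185,0,-.019)",proj("scene",t+r@[.185,0,-.019]),proj("top",t+r@[.185,0,-.019]))
E
```

```text
scene (334, 156, 354, 172)
[[ 39  35  33  33  36  38  36  37  31  34  36  37  35  38  36  34  36  35
   35  38]
 [ 32  32  35  36  36  32  34  34  36  36  38  34  34  36  37  36  37  33
   35  36]
 [ 52  42  37  33  32  36  34  32  37  34  38  36  35  39  35  36  34  34
   33  36]
 [106  84  69  61  55  49  39  35  32  31  35  31  37  37  38  35  37  34
   36  34]
 [152 125 119 119 114  99  75  53  51  46  41  37  33  35  35  33  35  37
   36  37]
 [144 130 149 165 166 155 123  98 105 104  89  70  43  32  34  38  36  38
   34  36]
 [109 112 140 158 164 160 138 134 158 158 144 118  78  44  34  34  36  36
   35  35]
 [ 70  78 103 119 127 128 119 135 159 166 163 150 116  63  32  34  34  33
   36  34]
 [ 41  49  64  74  82  84  86 102 122 135 141 143 121  69  35  32  35  34
   38  38]
 [ 31  36  37  41  45  44  49  66  81  92  93  90  78  45  33  35  34  36
   35  33]
 [ 35  34  33  33  34  32  33  41  43  51  47  43  39  33  33  37  36  34
   39  34]
 [ 37  35  34  37  38  38  33  34  33  33  34  34  34  33  36  32  36  35
   36  35]
 [ 39  36  37  34  35  39  36  36  36  33  33  36  32
[... 1182 characters left out ...]
59  73  81  90  96  93  88 110 128 141 147 149 133 122
  149 169]
 [ 51  50  51  52  53  53  58  57  59  60  59  73  88  96 103 103  97  95
  121 140]
 [ 53  53  53  52  52  52  50  51  52  51  51  53  58  60  63  63  64  66
   85  97]
 [ 53  51  52  54  53  52  53  52  52  51  52  50  52  51  49  50  52  50
   57  74]
 [ 53  52  52  53  53  51  53  54  52  52  51  52  50  54  55  52  51  50
   50  78]
 [ 54  52  51  52  53  52  53  52  53  52  53  53  51  53  53  55  51  51
   59  89]]
[0.454  0.0615 0.2402] 2.9638418054558547e-05 in tool [ 0.1857 -0.0013 -0.0188]
collar [ 0.4325 -0.0695  0.2405] tool [ 0.053   0.0001 -0.019 ]
pred tip (0.185,0,-.019) [345.4598 163.8505] [134.015  176.4174]
```

```bash
python3 -m handwheel '[[[40,-10,4,0,0,0.124,-1],[40,-10,4,0,0,0.124,-1],[40,-5,4,0,0,0.125,-1],[23,0,0,-0.128,-0.026,0,-1],[0,0,0,-0.128,-0.026,0,-1]]]'
python3 -m handwheel '[[[0,0,0,-0.128,-0.026,0,-1],[0,0,0,-0.129,-0.026,0,-1],[0,0,0,0,0,0,-1],[0,0,0,0,0,0,-1],[0,0,0,0,0,0,-1]]]'
cat > g.py <<'E'
import sys
from h import *
np.set_printoptions(precision=4,suppress=True)
a,b,c=[float(v) for v in sys.argv[1:4]]  # collar offset in tool (x,y), desired collar distance before the mouth (m)
M=np.array([.525,.101,.12]);y=np.radians(101.5);dh=np.array([np.cos(y),np.sin(y),0]);k=np.array([0,0,1.])
d=.8660254*dh-.5*k;z=-.5*dh-.8660254*k;T=np.c_[d,np.cross(z,d),z]
s=robot.sense();r=R.from_rotvec(s["ee_rot"]).as_matrix()
w=R.from_matrix(T@r.T).as_rotvec()
C=M-c*d;print("clock",s["clock"],"tcp",s["tcp_pos"],"shift mm",1e3*(C-T@[a,b,-.019]-s["tcp_pos"]),"turn",w,"F",s["force"],"d",d,"collar x in tube",(s["tcp_pos"]+r@[a,b,-.019]-M)@d)
E
python3 g.py .056 0 .17
```

```text
clock: 5.92
tcp_pos: [0.5683, -0.1485, 0.2337]
ee_rot: [1.853, 2.262, -0.247]
force: [-0.3, 0.9, -2.0]
finger_gap: 0.0162
finger_force: 88.2
clock: 6.55
tcp_pos: [0.5664, -0.1484, 0.234]
ee_rot: [1.713, 2.088, -0.457]
force: [0.2, 0.3, -0.6]
finger_gap: 0.0166
finger_force: 88.2
clock 6.55 tcp [ 0.5664 -0.1484  0.234 ] shift mm [ -0.5027  48.3253 -17.4848] turn [-0.0013  0.0005  0.0039] F [ 0.2371  0.2817 -0.5918] d [-0.1727  0.8486 -0.5   ] collar x in tube -0.2198632997259538
```

```bash
python3 -m handwheel '[[[0,16,-6,0,0,0.004,-1],[0,16,-6,0,0,0,-1],[0,16,-5,0,0,0,-1],[0,0,0,0,0,0,-1],[0,0,0,0,0,0,-1]]]'
python3 g.py .056 0 .17; python3 - <<'E'
from h import *
for n in I: cv2.imwrite(f"pics/{n}3.png",robot.grab_frame(n)[:,:,::-1])
s=robot.sense();r=R.from_rotvec(s["ee_rot"]).as_matrix();t=s["tcp_pos"]
p=t+r@[.187,0,-.019];print("pred tip",p,proj("scene",p),proj("top",p),"pred collar",proj("scene",t+r@[.056,0,-.019]))
a=cv2.imread("pics/scene3.png")[160:260,300:400];b=cv2.imread("pics/top3.png")[110:210,80:180]
cv2.imwrite("pics/c3.png",cv2.resize(np.hstack([a,b]),(800,400),interpolation=cv2.INTER_CUBIC))
E
```

```text
clock: 7.18
tcp_pos: [0.5665, -0.0983, 0.2164]
ee_rot: [1.703, 2.094, -0.457]
force: [-0.2, -0.2, -0.8]
finger_gap: 0.0163
finger_force: 88.2
clock 7.175 tcp [ 0.5665 -0.0983  0.2164] shift mm [-0.6257 -1.8343  0.1048] turn [ 0.0005 -0.0006 -0.0042] F [-0.1744 -0.2177 -0.8155] d [-0.1727  0.8486 -0.5   ] collar x in tube -0.16849212408491712
pred tip [0.53176867 0.06912307 0.1394996 ] [341.80215215 211.13650228] [144.04167319 147.72590118] pred collar [300.59364446 199.41810929]
```

View pics/c3.png

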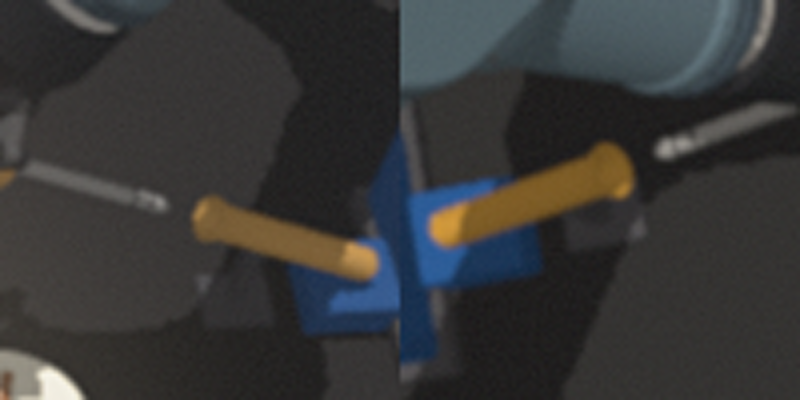

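The tip (scene (341,211), top (144.5,147.5)) is where predicted and in line with the tube in both views. Inserting.

```bash
python3 -m handwheel '[[[-3.5,17,-10,0,0,-0.002,-1],[-3.5,17,-10,0,0,0,-1],[-3,13,-7.5,0,0,0,-1],[-2.6,13,-7.5,0,0,0,-1],[0,0,0,0,0,0,-1]]]'
python3 g.py .056 0 .10
```

```text
clock: 7.9
tcp_pos: [0.5538, -0.0365, 0.1805]
ee_rot: [1.703, 2.095, -0.458]
force: [0.4, -0.1, -0.7]
finger_gap: 0.0165
finger_force: 88.2
clock 7.9 tcp [ 0.5538 -0.0365  0.1805] shift mm [ 0.0635 -4.2053  1.0376] turn [ 0.0002 -0.0018 -0.0046] F [ 0.3999 -0.1294 -0.6535] d [-0.1727  0.8486 -0.5   ] collar x in tube -0.09590525477715803
```

```bash
python3 -m handwheel '[[[-3.6,16.4,-11,0,0,-0.003,-1],[-3.5,17,-10,0,0,0,-1],[-3.5,17,-10,0,0,0,-1],[-2.6,13,-7.5,0,0,0,-1],[0,0,0,0,0,0,-1]]]'
python3 g.py .056 0 .0
```

```text
clock: 8.52
tcp_pos: [0.5406, 0.0268, 0.142]
ee_rot: [1.706, 2.093, -0.459]
force: [0.7, -1.3, -0.8]
finger_gap: 0.0167
finger_force: 88.2
clock 8.525 tcp [0.5406 0.0268 0.142 ] shift mm [ -4.0202  17.3287 -10.4935] turn [ 0.0003 -0.0015 -0.0017] F [ 0.6689 -1.3477 -0.7722] d [-0.1727  0.8486 -0.5   ] collar x in tube -0.020647512747824892
```

```bash
python3 -m handwheel '[[[-1.6,6.8,-4,0,0,0,-1],[-1.4,6.8,-4,0,0,0,-1],[-0.5,1.7,-1,0,0,0,-1],[-0.3,1.7,-1,0,0,0,-1],[0,0,0,0,0,0,-1]]]'
python3 g.py .056 0 .0
```

```text
clock: 9.15
tcp_pos: [0.537, 0.0423, 0.1328]
ee_rot: [1.709, 2.09, -0.458]
force: [-0.3, -1.1, -1.7]
finger_gap: 0.0169
finger_force: 88.2
clock 9.15 tcp [0.537  0.0423 0.1328] shift mm [-0.4566  1.8594 -1.2689] turn [ 0.     -0.0005  0.0009] F [-0.3048 -1.1488 -1.663 ] d [-0.1727  0.8486 -0.5   ] collar x in tube -0.002292682663523468
```

```bash
python3 -m handwheel '[[[-0.3,1.5,-0.9,0,0,0,-1],[-0.3,1.5,-0.9,0,0,0,-1],[-0.3,1.5,-0.9,0,0,0,-1],[0,0,0,0,0,0,-1],[0,0,0,0,0,0,-1]]]'
python3 g.py .056 0 .0
```

```text
clock: 9.78
tcp_pos: [0.5367, 0.0427, 0.1323]
ee_rot: [1.711, 2.084, -0.463]
force: [-0.1, -9.4, 11.6]
finger_gap: 0.0167
finger_force: 89.2
clock 9.775 tcp [0.5367 0.0427 0.1323] shift mm [-0.1486  1.5127 -0.7659] turn [0.0048 0.0006 0.0048] F [-0.0583 -9.4493 11.586 ] d [-0.1727  0.8486 -0.5   ] collar x in tube -0.0016016350582397614
```

The stop is felt: 14 N back along the bore at the expected depth. One look to confirm.

```bash
python3 - <<'E'
from h import *
for n in I: cv2.imwrite(f"pics/{n}4.png",robot.grab_frame(n)[:,:,::-1])
a=cv2.imread("pics/scene4.png")[160:260,300:400];b=cv2.imread("pics/top4.png")[110:210,80:180]
cv2.imwrite("pics/c4.png",cv2.resize(np.hstack([a,b]),(800,400),interpolation=cv2.INTER_CUBIC))
E
```

```text
(no output)
```

View pics/c4.png

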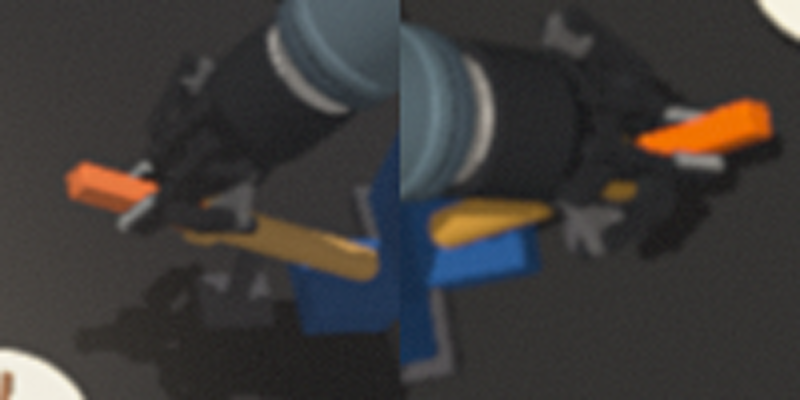

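The collar sits on the mouth (scene crop (190,235)), with the handle in line. Withdraw along the bore.

```bash
python3 -m handwheel '[[[1.7,-8.5,5,0,0,0,-1],[3.5,-17,10,0,0,0,-1],[4.3,-21.2,12.5,0,0,0,-1],[4.3,-21.2,12.5,0,0,0,-1],[4.3,-21.2,12.5,0,0,0,-1]]]'
python3 g.py .056 0 .17
python3 -m handwheel '[[[4.3,-21.2,12.5,0,0,0,-1],[4.3,-21.2,12.5,0,0,0,-1],[4.3,-21.2,12.5,0,0,0,-1],[4.3,-21.2,12.5,0,0,0,-1],[0,0,0,0,0,0,-1]]]'
python3 g.py .056 0 .20
```

```text
clock: 10.5
tcp_pos: [0.5544, -0.0442, 0.1837]
ee_rot: [1.71, 2.089, -0.458]
force: [-0.2, -1.1, -1.6]
finger_gap: 0.0165
finger_force: 88.2
clock 10.5 tcp [ 0.5544 -0.0442  0.1837] shift mm [ 11.512  -55.8921  32.8595] turn [-0.0002 -0.0001  0.0018] F [-0.1987 -1.0977 -1.5676] d [-0.1727  0.8486 -0.5   ] collar x in tube -0.10415498300343108
clock: 11.12
tcp_pos: [0.5714, -0.1298, 0.234]
ee_rot: [1.713, 2.086, -0.458]
force: [-0.1, 0.7, -1.4]
finger_gap: 0.0166
finger_force: 88.2
clock 11.125 tcp [ 0.5714 -0.1298  0.234 ] shift mm [-0.3258  4.2403 -2.489 ] turn [0.0001 0.0016 0.0047] F [-0.06    0.674  -1.4065] d [-0.1727  0.8486 -0.5   ] collar x in tube -0.20489186562341047
```

```bash
python3 -m handwheel '[[[0,-30,0,0.128,0.026,0,-1],[0,-38,0,0.128,0.026,0,-1],[0,-38,0,0.128,0.026,0,-1],[0,-38,0,0.129,0.026,0,-1],[0,-38,-15,0,0,-0.154,-1]]]'
python3 -m handwheel '[[[0,-38,-25,0,0,-0.154,-1],[-2,-38,-25,0,0,-0.155,-1],[0,-11,-23,0,0,0,-1],[0,0,0,0,0,0,-1],[0,0,0,0,0,0,-1]]]'
python3 - <<'E'
from h import *
np.set_printoptions(precision=4,suppress=True)
for n in I: cv2.imwrite(f"pics/{n}5.png",robot.grab_frame(n)[:,:,::-1])
s=robot.sense();r=R.from_rotvec(s["ee_rot"]).as_matrix();t=s["tcp_pos"]
p=t+r@[.187,0,-.019];print(s["clock"],t,"pred tip",p,proj("scene",p),proj("top",p),"dir",r[:,0])
a=cv2.imread("pics/scene5.png")[130:330,120:320];b=cv2.imread("pics/top5.png")[60:260,200:400]
cv2.imwrite("pics/c5.png",cv2.resize(np.hstack([a,b]),(800,400),interpolation=cv2.INTER_CUBIC))
E
```

```text
clock: 11.75
tcp_pos: [0.5706, -0.3135, 0.2184]
ee_rot: [2.176, 2.26, -0.003]
force: [1.1, -0.0, -1.2]
finger_gap: 0.0169
finger_force: 88.2
clock: 12.38
tcp_pos: [0.5706, -0.3932, 0.145]
ee_rot: [2.49, 1.914, -0.003]
force: [0.1, 0.6, -1.2]
finger_gap: 0.0161
finger_force: 88.2
12.475 [ 0.5708 -0.3937  0.1458] pred tip [ 0.6189 -0.213   0.1642] [229.0787 221.8469] [270.1994 106.8368] dir [ 0.2573  0.9663 -0.0028]
```

View pics/c5.png

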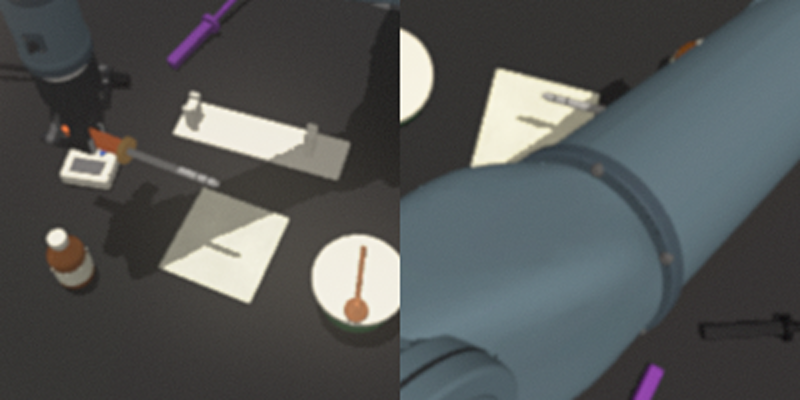

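The tip is at scene px (228.5,221.5) against a predicted (229,222): over the pad centre, about 16 cm up, level. The bystanders haven't moved. Handing in.

```bash
python3 -m handwheel '[[[0,0,0,0,0,0,-1],[0,0,0,0,0,0,-1],[0,0,0,0,0,0,-1],[0,0,0,0,0,0,-1],[0,0,0,0,0,0,-1]]]'; python3 -c "
from cell import robot
print(robot.job_done())"
```

```text
clock: 13.1
tcp_pos: [0.5693, -0.3951, 0.1444]
ee_rot: [2.493, 1.91, -0.005]
force: [0.2, -0.5, -1.3]
finger_gap: 0.0168
finger_force: 88.2
the job is handed in; nothing more can be done
None
```

The rod went into the guide tube until its collar stopped on the mouth, was drawn right out, and is now held still and level about 16 cm above the drip pad, with its tip within about 1 cm of the centre; I handed the job in at about 13 s, but no verdict came back.

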